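# Set the microscope's light rod to its middle click

## Task

From the right-hand side (as the robot sees it) of the microscope's light base two push-pull rods stick out. Pull the one with the round ball knob out from its fully-in position to its middle click and let go so that it rests there; leave the rod with the crossbar where it is.

Things in the scene. Friction and masses are not known exactly. Their poses are not given: they have to be found in the camera images.
- light_rod (a joint): Slide of the ball-knobbed rod, m: -0.030 fully in (the start), 0 middle click, +0.030 fully out; grows as it is pulled out. Spring detents hold it at these three positions: about 6 N moves it out of a click; let go within about 12 mm of the middle, it slides to the middle by itself.
- light_knob (a point): Centre of the black ball knob, 28 mm across, on a 10 mm steel rod, 40 mm above the table; moves with the rod. Its -y axis points level along the rod, outwards (pulling direction); z is up. Fully in, it is 40 mm out from the side of the base. The two rods are parallel, equally high, 95 mm apart; which is nearer the robot varies.
- filter_bar (a point): Centre of the black crossbar, 46 mm long across its rod, 12 by 12 mm thick, on the end of the other rod (same rod, same axes, 40 mm above the table). It starts fully out, 100 mm out from the side of the base, slides as easily as the other rod, and must stay where it is.
- light_base: Microscope, fixed. Origin: centre of the underside of its grey base, 300 (x) by 270 (y) by 70 mm high. Rods leave its -y side (the robot's right) at x = -47.5 and +47.5 mm. The head hangs over it from 0.18 to 0.41 m up, x -65 to +180, y -20 to +110 mm; pillar at x -110, y +105 mm, 0.43 m tall. Nothing hangs over the rods.

How it is judged (in metres and radians):
At the end, for the whole second after the job is handed in: The ball-knobbed rod rests in its middle click (within 10 mm of the middle, not moving), and the crossbar is within 10 mm of where it started (value of joint light_rod between -0.01 and 0.01 m and velocity of joint light_rod between -0.02 and 0.02 m/s and distance of filter_bar from where it was at the start of the episode below 0.01 m); the robot touches nothing.
It fails at once if the rod with the crossbar is pushed or pulled more than 15 mm from where it was (distance of filter_bar from where it was at the start of the episode above 0.015 m).
It also fails if it takes over 32 s, if anything falls off the work surface, if the arm or the gripper's body presses on something with over 40 N, if the wrist force passes 120 N, or if a joint passes its speed limit or range.

## Robot

A 7-joint arm with a two-finger parallel gripper is mounted at the origin on the work surface. World frame = base frame: x ahead of the robot, y to its left, z up, the work surface at z = 0. Lengths are in mm, angles in rad, forces in N, time in s.
With the tool pointing down it reaches from about 400 to 875 mm from the base axis. Payload 4.4 kg.
Tool frame: the origin (TCP) lies midway between the tips of the shut fingers; the grasp point (between the pads) lies 19 mm behind it (ctrl.grip_point_offset is the distance from the TCP to the grasp point, in mm); z points along the fingers, y is the line along which they close (so a half turn about z gives the same grasp; the last joint's range is limited). The gripper opens to 85 mm and grips with 20 to 120 N. Pads are 22 mm wide; open, the fingers measure 114 mm over their backs; the gripper's body (76 mm by 85 mm) begins 54 mm behind the grasp point. The pads swing forward as they close: fully open they stand 13 mm farther back than shut.
Start: joints at [-1.296, 0.628, 0.038, 1.517, -0.027, 0.996, -0.02], TCP at [217.234, 612.64, 231.313] pointing down, gripper open.
Joint ranges: [-3.06, 3.06], [-0.37, 2.12], [-1.25, 1.32], [0.18, 2.47], [-1.1, 4.24], [0.23, 1.98], [-2.94, 2.94]. Speed limits (rad/s): [2.57, 2.57, 3.14, 3.14, 3.14, 3.14, 3.14].

## Interface

Orientations are given as [roll, pitch, yaw] about the fixed x, y, z axes, in that order (R = Rz(yaw) Ry(pitch) Rx(roll)).
In Python, from cell import ctrl, camrig, ticket gives the robot as it stands (ctrl), with the cameras (camrig) and the job (ticket).
- The arm moves only by the tool tcp_steps, called after "Request:" as a command line: name --argument value ..., lists and objects as JSON in quotes. Schema: {"type":"object","properties":{"steps":{"type":"object","properties":{"tx":{"type":"array","items":{"type":"number"},"minItems":1,"maxItems":12},"ty":{"type":"array","items":{"type":"number"},"minItems":1,"maxItems":12},"tz":{"type":"array","items":{"type":"number"},"minItems":1,"maxItems":12},"wx":{"type":"array","items":{"type":"number"},"minItems":1,"maxItems":12},"wy":{"type":"array","items":{"type":"number"},"minItems":1,"maxItems":12},"wz":{"type":"array","items":{"type":"number"},"minItems":1,"maxItems":12},"finger_gap":{"type":"array","items":{"type":"number"},"minItems":1,"maxItems":12}},"additionalProperties":false,"required":["tx","ty","tz","wx","wy","wz","finger_gap"]},"only":{"type":"string"},"quiet":{"type":"boolean"},"lines":{"type":"string"}},"required":["steps"],"additionalProperties":false}. steps is an object with one list for each field, all of the same length, 1 to 12, a row being the entries at one place: tx, ty, tz (the shift in shares of the most that a row can go, 1 being 50 mm), wx, wy, wz (a rotation vector in fractions of the full range, 1 being 180 degrees), finger_gap (the finger opening in mm); each row shifts and turns the commanded pose from where the row before left it, along the tool's axes as they then stand; what a row does not reach is not made up. A row lasts 1/10 s, in which the tool goes at most 50 mm and 0.15 rad, less where a joint would pass 70% of its speed; a pose out of reach is approached as far as the arm can. The fingers move at their own pace and stop on an object; the grip force is fixed at half the most. Time passes only in rows, so rows that do not move let the fingers close. The tool returns the time, the measured TCP pose, the force, the opening and the grip force at its end. only (a regular expression) keeps the lines of the reply that match it, lines (a string "A,B") keeps lines A to B, and quiet returns only ok. A shift or turn number past 1, either way, is cut back to 1. Input that does not fit is refused with a message, and nothing moves.
- ctrl.read_state(): the state, without advancing time (a new reading comes with each control period).
- camrig.get_image(name): name is "scene" or "top" or "wrist"; returns the picture (480x640x3 uint8, blue, green, red); there is no depth.
- camrig.calibration(name): a dict with "fx", "fy", "cx", "cy" (pixels), "k1" (the pictures are not rectified: a ray, as slopes to the right and down, at radius r is drawn at 1 + k1 r^2 times it, then the intrinsics apply), "rvec" (rotation vector, rad) and "tvec" (3), from world to camera coordinates, as OpenCV has them; the wrist camera has in their place "hand_eye" (4x4, takes a point from camera to tool coordinates, whose origin is the TCP and whose axes are the flange's). Camera axes: x right, y down, z forward; pixel columns grow to the right and rows downward; lengths in mm; the calibration is good to about 2 mm. A picture is of the moment at which its call begins: read the wrist's pose just before it. calibration takes no time and is no camera call.
- ticket.finish_job(): hands the job in; it is judged then, once.
The state is a dict: "clock": time; "qpos": joint angles; "qd": joint speeds; "tau": joint torques, N m; "eef_pos": TCP position; "tool_rot": TCP orientation; "force": force on the tool from outside, world axes, zero at the start; "torque": the same for the moment, N m; "width": finger opening in mm; "gripper_force": force on a finger pad.
Only numpy, scipy, OpenCV 4.12 (cv2) and the standard library are available. Lean on these libraries where they do the work, as an engineer would, in place of code of your own. Each camera call takes 0.05 s, during which the arm holds its last target. There are 200 camera calls.

## Working session

There is one attempt and no reset: what is moved stays moved. The work goes in short steps, Python scripts to look and compute and a tool call to move; the robot and the scene stay as the last step left them, time stands still between calls to the robot, and variables do not carry over. Pictures are saved under pics/ and viewed, at most 10 in all, crops included, and the job is handed in when it is done.

```bash
ls; mkdir -p pics; python3 - <<'E'
from cell import ctrl, camrig, ticket
import cv2
s=ctrl.read_state();print(s['clock'],s['eef_pos'],s['tool_rot'],s['width'])
a=camrig.get_image("scene");b=camrig.get_image("top")
cv2.imwrite('pics/s0.png',a);cv2.imwrite('pics/t0.png',b)
for n in("scene","top","wrist"):print(camrig.calibration(n))
print(ctrl.grip_point_offset)
E
```

```text
cell.py
pics
0.0 [217.00849611 612.04067771 230.3994689 ] [-3.13970627e+00  1.60414507e-05  2.80079460e+00] 85.39781635081624
{'fx': 434.4953743057572, 'fy': 434.4953743057572, 'cx': 320.27972594290816, 'cy': 230.77637762781242, 'k1': 0.0296414444209785, 'rvec': array([ 2.21310263,  1.16435337, -0.4116952 ]), 'tvec': array([-375.3566224 , -299.86259396,  977.13850614])}
{'fx': 554.4726708053978, 'fy': 554.4726708053978, 'cx': 320.8919949539532, 'cy': 233.54391055479087, 'k1': -0.16055344304881772, 'rvec': array([ 2.16810027, -2.10851656,  0.19825492]), 'tvec': array([ 29.55436269, 593.9214177 , 708.5624499 ])}
{'fx': 357.859631888134, 'fy': 357.859631888134, 'cx': 318.15440373960496, 'cy': 237.9446578728465, 'k1': -0.03351653497861543, 'hand_eye': array([[-3.05148318e-04, -9.65305717e-01, -2.61122155e-01,
         6.56976859e+01],
       [ 9.99999948e-01, -3.22863809e-04,  2.49460952e-05,
         5.36081252e-01],
       [-1.08387502e-04, -2.61122133e-01,  9.65305765e-01,
        -1.42499944e+02],
       [ 0.00000000e+00,  0.00000000e+00,  0.00000000e+00,
         1.00000000e+00]])}
18.700000000000003
```

View pics/s0.png

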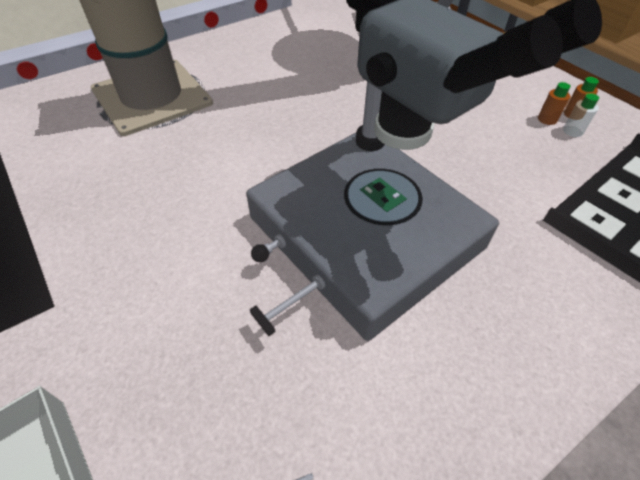

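View pics/t0.png

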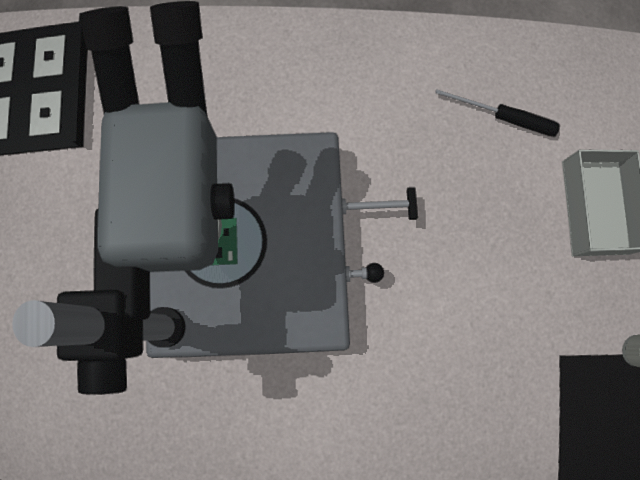

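The scene picture shows the ball knob near (260,253) and the crossbar near (262,320). The top picture shows the knob near (375,272) and the crossbar near (412,204). The knob's rod is the one nearer the robot. Next I triangulate with dark masks.

```bash
cat >h.py <<'E'
import numpy as np,cv2
from cell import ctrl, camrig, ticket
from scipy.spatial.transform import Rotation as Ro
def blob(im,c,r=22,th=50):
    x0,y0=c[0]-r,c[1]-r
    m=(im[y0:y0+2*r,x0:x0+2*r].max(2)<th).astype('uint8')
    n,l,st,ce=cv2.connectedComponentsWithStats(m)
    i=1+np.argmin([np.hypot(*(q-r)) - a*.05 for q,a in zip(ce[1:],st[1:,4])])
    return ce[i]+[x0,y0],st[i]
def slope(C,p):
    d=(np.array(p)-[C['cx'],C['cy']])/C['fx'];u=d.copy()
    for _ in range(20):u=d/(1+C['k1']*(u@u))
    return np.r_[u,1]
def ray(name,p,st=None):
    C=camrig.calibration(name);v=slope(C,p)
    if 'rvec' in C:
        R=cv2.Rodrigues(C['rvec'])[0];o=-R.T@C['tvec'];d=R.T@v
    else:
        H=C['hand_eye'];T=Ro.from_euler('xyz',st['tool_rot']).as_matrix()
        d=T@H[:3,:3]@v;o=T@H[:3,3]+st['eef_pos']
    return o,d/np.linalg.norm(d)
def tri(rs):
    A=0;b=0
    for o,d in rs:
        P=np.eye(3)-np.outer(d,d);A=A+P;b=b+P@o
    x=np.linalg.solve(A,b);return x,[np.linalg.norm((np.eye(3)-np.outer(d,d))@(x-o)) for o,d in rs]
def plane(r,z):return r[0]+r[1]*(z-r[0][2])/r[1][2]
E
python3 - <<'E'
from h import *
a=cv2.imread('pics/s0.png');b=cv2.imread('pics/t0.png')
for n,p,q in(('knob',(260,253),(375,272)),('bar',(262,320),(412,204))):
    A,sa=blob(a,p);B,sb=blob(b,q);print(n,A,sa,B,sb)
    r=[ray('scene',A),ray('top',B)];print(tri(r),plane(r[0],40),plane(r[1],40))
# base edge on -y side, top z=70
for q in((338,134),(349,348)):print(plane(ray('top',q),70))
for q in((345,206),(349,273)):print('rod root',plane(ray('top',q),40))
E
```

```text
knob [259.69346734 252.98492462] [ 14  14  17  16 199] [374.52631579 272.34962406] [ 14  13  17  20 266]
(array([542.67346324, -29.0834397 ,  40.501958  ]), [np.float64(0.19248241380365935), np.float64(0.19248241380367)]) [542.4114688 -28.7730641  40.       ] [542.64314503 -29.31337623  40.        ]
bar [262.14572864 320.65326633] [ 11   9  23  27 199] [411.78571429 203.34126984] [ 17   6  11  32 252]
(array([641.93770843, -81.39357934,  39.07866668]), [np.float64(0.0008298023481510423), np.float64(0.0008298023481084993)]) [642.41045948 -81.55948766  40.        ] [641.72177484 -81.22744442  40.        ]
[730.0054723   26.33993895  70.        ]
[439.87880619   5.85753969  70.        ]
rod root [634.86563167  13.20178789  40.        ]
rod root [540.81399705   5.8878566   40.        ]
```

The manual's scale: shifts go in shares of 50 mm and turns go in shares of 180 degrees. Converting my numbers, -46 mm is -0.92, -44 mm is -0.88.

Request:
tcp_steps --steps '{"tx": [0, 0, 0, 0, 0, 0, 0, 0, 0, 0, 0], "ty": [0, 0, 0, 0, 0, -0.88, -0.88, -0.88, -0.88, -0.88, 0], "tz": [-0.92, -0.92, -0.92, -0.92, -0.92, 0, 0, 0, 0, 0, 0], "wx": [0, 0, 0, 0, 0, 0, 0, 0, 0, 0, 0], "wy": [0, 0, 0, 0, 0, 0, 0, 0, 0, 0, 0], "wz": [0, 0, 0, 0, 0, 0, 0, 0, 0, 0, 0], "finger_gap": [60, 60, 60, 60, 60, 60, 60, 60, 60, 60, 60]}'

```text
clock: 1.2
eef_pos: [142.2, 400.1, 461.6]
tool_rot: [-3.139, -0.0, 2.801]
force: [-0.0, 1.2, 0.7]
width: 60.2
gripper_force: 0.0
```

```bash
python3 -c "
from h import *
s=ctrl.read_state();print(s['eef_pos'],s['tool_rot'],s['qpos'].round(2) if hasattr(s['qpos'],'round') else s['qpos'])
print(plane(ray('top',(103,392)),300),plane(ray('top',(35,323)),430),plane(ray('top',(165,327)),70))"
```

```text
[142.17091624 400.14179819 461.62289792] [-3.13918463e+00 -2.28470032e-04  2.80074969e+00] [-1.33  0.09  0.04  1.69 -0.    1.36 -0.06]
[399.46656649 241.13449045 300.        ] [459.38703277 244.82096252 430.        ] [459.07001461 247.6072937   70.        ]
```

Converted, -45 mm is -0.9, -2.4 mm is -0.048, 0.106 rad / 3.1416 = 0.0337.

Request:
tcp_steps --steps '{"tx": [-0.9, -0.9, -0.9, -0.9, -0.9, -0.9, -0.9, -0.9, -0.9, -0.9, -0.9, 0], "ty": [-0.048, -0.048, -0.048, -0.048, -0.048, -0.048, -0.048, -0.048, -0.048, -0.048, -0.048, 0], "tz": [0, 0, 0, 0, 0, 0, 0, 0, 0, 0, 0, 0], "wx": [0, 0, 0, 0, 0, 0, 0, 0, 0, 0, 0, 0], "wy": [0, 0, 0, 0, 0, 0, 0, 0, 0, 0, 0, 0], "wz": [0.0337, 0.0337, 0.0337, 0.0337, 0.0337, 0.0337, 0.0337, 0.0337, 0.0337, 0.0337, 0.0318, 0], "finger_gap": [60, 60, 60, 60, 60, 60, 60, 60, 60, 60, 60, 60]}'

```text
clock: 2.4
eef_pos: [426.4, 24.7, 461.7]
tool_rot: [3.141, 0.003, 1.628]
force: [-0.2, -0.4, -0.2]
width: 59.8
gripper_force: 0.0
```

```bash
cat >>h.py <<'E'
def go(t,yaw):
    s=ctrl.read_state();T=Ro.from_euler('xyz',s['tool_rot']);W=Ro.from_euler('xyz',[np.pi,0,yaw])
    print('tool-frame shift',(T.inv().apply(np.array(t)-s['eef_pos'])).round(1),'rot',(T.inv()*W).as_rotvec().round(3))
E
python3 -c "
from h import *
print(ctrl.read_state()['qpos']); go([542.6,-29.1,120],1.641)"
```

```text
[-0.66529774  0.10256999  0.61196403  1.70263964 -0.05705266  1.35423351
  0.01319552]
tool-frame shift [-59.3 112.6 342. ] rot [ 0.001  0.003 -0.013]
```

Converted, 46 mm is 0.92, 40 mm is 0.8, -0.013 rad / 3.1416 = -0.0041.

Request:
tcp_steps --steps '{"tx": [-0.4, -0.4, -0.4, 0, 0, 0, 0, 0, 0, 0, 0], "ty": [0.76, 0.76, 0.74, 0, 0, 0, 0, 0, 0, 0, 0], "tz": [0, 0, 0, 0.92, 0.92, 0.92, 0.92, 0.92, 0.8, 0, 0], "wx": [0, 0, 0, 0, 0, 0, 0, 0, 0, 0, 0], "wy": [0, 0, 0.001, 0, 0, 0, 0, 0, 0, 0, 0], "wz": [0, 0, -0.0041, 0, 0, 0, 0, 0, 0, 0, 0], "finger_gap": [60, 60, 60, 60, 60, 60, 60, 60, 60, 60, 60]}'

```text
clock: 3.5
eef_pos: [543.2, -19.6, 191.5]
tool_rot: [-3.141, -0.003, 1.654]
force: [0.4, -0.3, 0.6]
width: 60.1
gripper_force: 0.0
```

```bash
python3 - <<'E'
from h import *
s=ctrl.read_state();a=camrig.get_image('wrist');cv2.imwrite('pics/w1.png',a)
print(s['eef_pos'],s['tool_rot'],s['qpos'])
C=camrig.calibration('wrist');T=Ro.from_euler('xyz',s['tool_rot']).as_matrix()
for P in([542.6,-29.1,40],[641.9,-81.4,40]):
    p=C['hand_eye'];c=np.linalg.inv(p)@np.r_[T.T@(np.array(P)-s['eef_pos']),1]
    print(C['fx']*c[:2]/c[2]+[C['cx'],C['cy']])
E
```

```text
[543.19076619 -19.57124383 191.46040426] [-3.14083601e+00 -2.56003995e-03  1.65419124e+00] [-0.35888465  0.58052635  0.52884714  1.86893722 -0.39963111  0.79964442
  0.46565413]
[316.15587184 234.14995408]
[422.34245374 299.75062292]
```

View pics/w1.png

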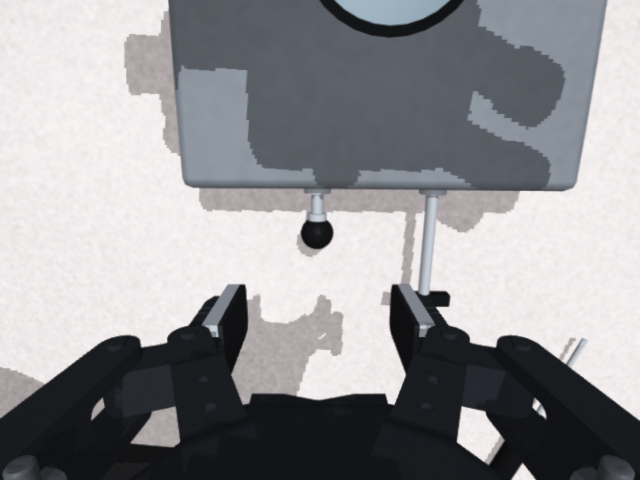

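The wrist picture shows the ball at about (317,233), within 1 px of the projected (316,234). The crossbar is at about (430,299), clear of the finger path. Next I compute the descent.

```bash
python3 -c "
from h import *
s=ctrl.read_state();a=cv2.imread('pics/w1.png');p,_=blob(a,(317,233));print(p)
print(tri([ray('wrist',p,s),ray('top',(374.5,272.3)),ray('scene',(259.7,253))]))
go([542.6,-29.2,19],1.641)"
```

```text
[316.51051051 233.81381381]
(array([543.41631203, -29.09975383,  41.12987311]), [np.float64(0.9410614597898211), np.float64(0.8209941640773321), np.float64(0.14840794904191623)])
tool-frame shift [ -9.7  -2.8 173.7] rot [ 0.002 -0.002  0.013]
```

Converted, 35 mm is 0.7, -2.3 mm is -0.046, 0.013 rad / 3.1416 = 0.0041.

Request:
tcp_steps --steps '{"tx": [-0.194, 0, 0, 0, 0, 0, 0, 0, 0, 0], "ty": [-0.046, 0, 0, 0, 0, 0, 0, 0, 0, 0], "tz": [0, 0.7, 0.7, 0.7, 0.6, 0.4, 0.2, 0.16, 0, 0], "wx": [0.0006, 0, 0, 0, 0, 0, 0, 0, 0, 0], "wy": [-0.0006, 0, 0, 0, 0, 0, 0, 0, 0, 0], "wz": [0.0041, 0, 0, 0, 0, 0, 0, 0, 0, 0], "finger_gap": [60, 60, 60, 60, 60, 60, 60, 60, 60, 60]}'

```text
clock: 4.55
eef_pos: [541.8, -29.6, 19.3]
tool_rot: [-3.142, -0.001, 1.641]
force: [-0.5, -0.2, -0.0]
width: 60.0
gripper_force: 0.0
```

```bash
python3 - <<'E'
from h import *
go([543,-29.2,19],1.641)
cv2.imwrite('pics/w2.png',camrig.get_image('wrist'))
E
```

```text
tool-frame shift [0.3 1.2 0.3] rot [-0.    -0.001 -0.   ]
```

View pics/w2.png

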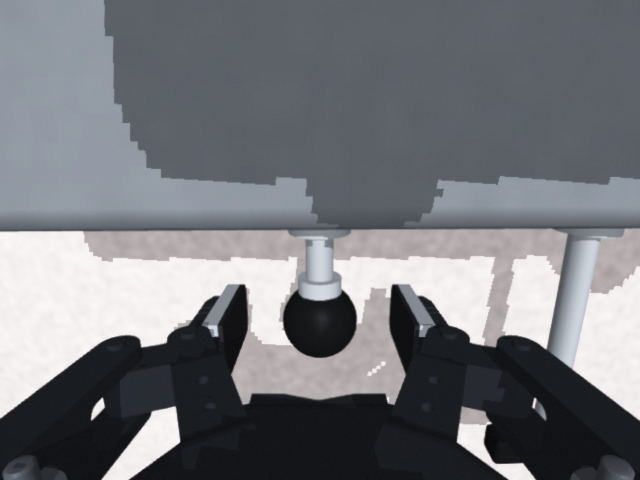

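The ball, at (320,321), sits centred between the pads, and the second rod and crossbar are clear on the right. I close the fingers on it.

Converted, 1 mm is 0.02.

Request:
tcp_steps --steps '{"tx": [0, 0, 0, 0, 0, 0], "ty": [0.02, 0, 0, 0, 0, 0], "tz": [0, 0, 0, 0, 0, 0], "wx": [0, 0, 0, 0, 0, 0], "wy": [0, 0, 0, 0, 0, 0], "wz": [0, 0, 0, 0, 0, 0], "finger_gap": [20, 20, 20, 20, 20, 20]}'

```text
clock: 5.2
eef_pos: [542.4, -29.2, 19.1]
tool_rot: [-3.141, -0.001, 1.641]
force: [-0.6, 0.1, 6.5]
width: 24.9
gripper_force: 58.5
```

```bash
python3 -c "
from h import *
print(ctrl.read_state()['eef_pos'])"
```

```text
[542.38078695 -29.15552861  19.07977608]
```

Converted, -5 mm is -0.1.

Request:
tcp_steps --steps '{"tx": [-0.1, -0.1, -0.1, -0.1, -0.1, -0.1, 0, 0], "ty": [0, 0, 0, 0, 0, 0, 0, 0], "tz": [0, 0, 0, 0, 0, 0, 0, 0], "wx": [0, 0, 0, 0, 0, 0, 0, 0], "wy": [0, 0, 0, 0, 0, 0, 0, 0], "wz": [0, 0, 0, 0, 0, 0, 0, 0], "finger_gap": [20, 20, 20, 20, 20, 20, 20, 20]}'

```text
clock: 6.0
eef_pos: [544.7, -59.6, 19.1]
tool_rot: [-3.141, -0.001, 1.64]
force: [0.4, -0.0, 6.8]
width: 25.1
gripper_force: 58.7
```

```bash
python3 - <<'E'
from h import *
for n,q in (('scene',(250,268)),('top',(395,272))):
    im=camrig.get_image(n);cv2.imwrite(f'pics/{n}2.png',im)
s=cv2.imread('pics/scene2.png')[180:380,170:420];t=cv2.imread('pics/top2.png')[150:350,300:550]
cv2.imwrite('pics/c2.png',cv2.resize(np.hstack([s,t]),None,fx=1.5,fy=1.5))
print(blob(cv2.imread('pics/top2.png'),(412,204)))
E
```

```text
(array([410.47619048, 193.02380952]), array([17,  6,  9, 14, 84], dtype=int32))
```

View pics/c2.png

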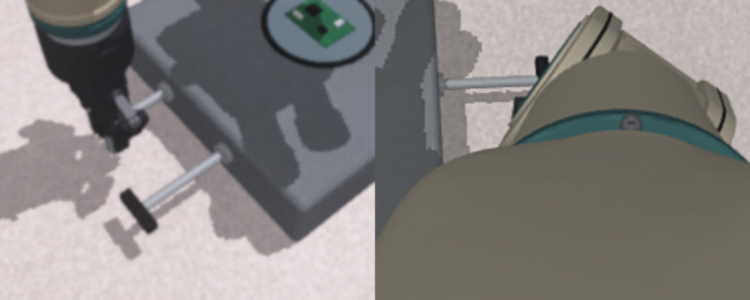

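The crop shows the gripper holding the knob with more rod exposed. The crossbar, at crop position (138,210), looks unmoved. Next I release the knob and rise.

Converted, -45 mm is -0.9, -40 mm is -0.8.

Request:
tcp_steps --steps '{"tx": [0, 0, 0, 0, 0, 0, 0, 0, 0, 0, 0], "ty": [0, 0, 0, 0, 0, 0, 0, 0, 0, 0, 0], "tz": [0, 0, 0, 0, 0, -0.4, -0.8, -0.9, -0.9, 0, 0], "wx": [0, 0, 0, 0, 0, 0, 0, 0, 0, 0, 0], "wy": [0, 0, 0, 0, 0, 0, 0, 0, 0, 0, 0], "wz": [0, 0, 0, 0, 0, 0, 0, 0, 0, 0, 0], "finger_gap": [60, 60, 60, 60, 60, 60, 60, 60, 60, 60, 60]}'

```text
clock: 7.2
eef_pos: [544.8, -59.1, 169.3]
tool_rot: [3.141, -0.001, 1.641]
force: [-0.3, -0.1, -0.4]
width: 60.1
gripper_force: 0.0
```

```bash
python3 - <<'E'
from h import *
s=ctrl.read_state();w=camrig.get_image('wrist');c=camrig.get_image('scene')
cv2.imwrite('pics/f.png',np.hstack([w[100:400,200:500],c[180:480,170:470]]))
C=camrig.calibration('wrist')
u=np.array([.0704,-.9975,0]);P=np.array([542.7,-29.1,40])+30*u
p,_=blob(c,(246,267),18);q=plane(ray('scene',p),40);print(p,q,(q-P)@u)
p,_=blob(c,(262,320));print('bar',p)
T=Ro.from_euler('xyz',s['tool_rot']).as_matrix()
k=np.linalg.inv(C['hand_eye'])@np.r_[T.T@(P-s['eef_pos']),1];e=C['fx']*k[:2]/k[2]+[C['cx'],C['cy']]
p,_=blob(w,e.astype(int),25);q=plane(ray('wrist',p,s),40);print(e,p,q,(q-P)@u)
E
```

```text
[242.31292517 264.08843537] [545.68584339 -59.86668333  40.        ] 0.9010977007960304
bar [261.90909091 319.90909091]
[317.5397224  229.25036353] [317.32389163 228.99630542] [544.62949689 -58.83284782  40.        ] -0.20452002269792838
```

View pics/f.png

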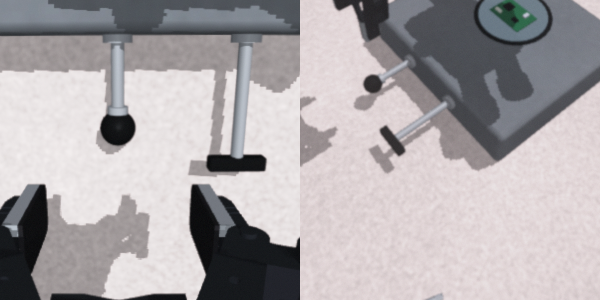

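The picture shows the ball at crop position (118,129), within 1 mm of the middle click in both views. The crossbar is unmoved and the gripper is clear, so I hand the job in.

```bash
python3 -c "
from cell import ctrl, camrig, ticket
print(ticket.finish_job())"
```

```text
the job is handed in; nothing more can be done
None
```

I pulled the ball-knobbed rod out to its middle click and let go; both camera views put it within about 1 mm of the middle, the crossbar rod showed no movement, and I handed the job in with the gripper clear at 7.2 s (no verdict was returned).

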